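# Refit the sample tray of a dry-powder feeder

### The arm

A 6-joint arm with a two-finger parallel gripper is mounted at the origin on the work surface. World frame = base frame: x ahead of the robot, y to its left, z up, the work surface at z = 0. Lengths are in mm, angles in rad, forces in N, time in s.
With the tool pointing down it reaches from about 325 to 1000 mm from the base axis. Payload 5.1 kg.
Tool frame: the origin (TCP) lies midway between the tips of the shut fingers; the grasp point (between the pads) lies 19 mm behind it; z points along the fingers, y is the line along which they close (so a half turn about z gives the same grasp; the last joint's range is limited). The gripper opens to 85 mm and grips with 20 to 120 N. Pads are 22 mm wide; open, the fingers measure 114 mm over their backs; the gripper's body (76 mm by 85 mm) begins 54 mm behind the grasp point. The pads swing forward as they close: fully open they stand 13 mm farther back than shut.
Start: joints at [1.06, 0.124, 1.65, -0, 1.367, -0.083], TCP at [269.684, 591.401, 231.322] pointing down, gripper open.
Joint ranges: [-2.61, 2.61], [-1.02, 2.33], [0.03, 2.71], [-1.35, 4.49], [0.32, 2.68], [-2.91, 2.91]. Speed limits (rad/s): [2.57, 2.57, 3.14, 3.14, 3.14, 3.14].

### API

Orientations are given as a unit quaternion [x, y, z, w].
In Python, from station import env, monitor, imaging, ticket gives the robot as it stands. Calls block until the motion is done:
- env.move_ptp(position, orientation): joint-space move of the TCP to a pose.
- env.line_to(position, attitude=None, vel=150, f_stop=None): straight line of the TCP; attitude=None keeps the orientation; vel is the mean speed in mm/s. With f_stop (N) it stops when the force on the tool has changed by that much, and returns True; else False.
- env.set_joints(angles): joint-space move.
- env.command_gripper(opening, strength=None): finger opening in mm; strength is the grip in N (None keeps the last); returns when the fingers have stopped.
- env.pause(seconds).
- env.ik(position, orientation): joint angles nearest the present ones, or None.
- monitor.get_obs(): the state.
- imaging.camera(name): name is "side" or "top" or "wrist"; returns a dict with "image" (400x640x3 uint8, blue, green, red), "K" (3x3 intrinsics, pixels), "rvec" (rotation vector, rad) and "tvec" (3), from world to camera coordinates, as OpenCV has them; the wrist camera has in their place "tool_from_camera" (4x4, takes a point from camera to tool coordinates, whose origin is the TCP and whose axes are the flange's). Camera axes: x right, y down, z forward; pixel columns grow to the right and rows downward; lengths in mm; the calibration is good to about 2 mm. A picture is of the moment at which its call begins: read the wrist's pose just before it. There is no depth.
A pose or a line that the arm cannot do raises env.MotionError and nothing moves.
- ticket.close_job(): hands the job in; it is judged then, once.
The state is a dict: "t": time; "joint_positions": joint angles; "joint_velocities": joint speeds; "tau": joint torques, N m; "tool_pos": TCP position; "eef_rot": TCP orientation; "ft_force": force on the tool from outside, world axes, zero at the start; "moment": the same for the moment, N m; "gripper_width": finger opening in mm; "grip_force": force on a finger pad.
Only numpy, scipy, OpenCV 4.12 (cv2) and the standard library are available. Lean on these libraries where they do the work, as an engineer would, in place of code of your own. Each camera call takes 0.05 s, during which the arm holds its last target. There are 200 camera calls.

### The job

Put the cleaned steel sample tray back on the powder feeder without forcing it: tip it spout end down, hook its two ears right under the two lips at the feeder's outlet end, then swing the tail down in front of the back plate until the spring catch snaps over the tail tab. Leave the tray lying flat on its bed, fully home at both ends and let go, and do not disturb the jar, dish and brush on the bench.

Things in the scene. Friction and masses are not known exactly. Their poses are not given: they have to be found in the camera images.
- tray: Loose open-topped steel channel, 161 mm long, 0.22 kg, starts flat on the bench. Origin: centre line of its flat underside; x to the tail (spout at -x), z up. Floor and flanges 4 mm thick. Spout x -98 to -46 mm, 32 wide, 18 high. Two flat ears at floor level, x -63 to -46, 66 wide over both. Tail tab x 47 to 63, 26 wide. Home: level on the bed, ears at the end stops, tail at the plate.
- tray_grip (a point): on the tray's centre line at tray x +10 mm, 24 mm above its underside: where to grip across the main channel (tray x -46 to +47 mm, 38 mm wide outside, walls 3 mm thick, tops 28 mm above the underside, closed by an end wall at x +44 to +47). Centre of mass near tray x -3 mm. Axes as the tray's.
- tray_toe (a point): on the tray's underside, on its centre line, at the front edge of the ears (tray x -63 mm). Axes as the tray's.
- tray_tail (a point): on the tray's underside, on its centre line, at the tip of the tail tab (tray x +63 mm). Axes as the tray's.
- feeder: Grey powder feeder fixed to the bench, housing 330 x 150 mm (x -140 to +190 mm), 75 mm high. Origin on the bench; x to the rear (outlet or toe end, with a steel funnel, at -x), z up. On it an aluminium carriage (bed, arms, lips, back plate, catch, all in one) is clamped up to 8 mm ahead or behind of its nominal place; its setting is not measured: feel for it or look. Press with under 60 N.
- bed (a point): nominal middle of the carriage's bed: feeder x 0, y 0, z 120 mm, axes as the feeder's. The true bed stands up to 8 mm off in x; y and height are true. Carriage x: bed, level, 42 mm wide, -22 to +77 mm; ahead of it two arms at bed height, 14 mm wide, 42 mm open between them for the spout, run on to the lips. Funnel rim 28 mm below the bed, feeder x -137 to -87.
- lips (a point): nominal point (true one up to 8 mm off in x) midway between the two lips' end stops, bed height, carriage x -64 mm. One lip each side, 21 to 34 mm off the centre line, open to the rear: floor (the arm) level with the bed, rigid end stop at x -64, flat underside 5.5 mm above the bed to x -58, then flared up at 30 degrees to x -50 (underside 10, top 14 mm above the bed).
- plate (a point): nominal point (true one up to 8 mm off in x) on the back plate's front face, centre line, bed height, carriage x +65 mm. Plate 60 mm wide, 12 thick, top 50 mm above the bed. Stops to plate 129 mm, ear front to tail tip 126: the tray enters only spout down by 25 to 35 degrees, ears on the arms behind the lips, then forward to the stops as it swings level. Behind, from feeder x 125, an open hood.
- catch (a joint): travel (m) of the sprung bolt in the back plate: 0 = out (rest), up to 0.009 = pushed in, to the rear. At 0 its 18 mm wide nose stands 6 mm proud of the plate; flat underside 6 mm above the bed, upper side a ramp from 8 to 18 mm above the bed. Spring 2 N at rest, 4 N at 6 mm; pressing the tail down past it takes 5 to 10 N, then it springs out over the tab.
- jar: bystander: glass sample jar with a white screw cap, 52 mm across, 75 mm high, origin at its base
- dish: bystander: steel weighing dish, 80 mm across, 30 mm high, origin at its base
- brush: bystander: cleaning brush with a wooden handle, 170 mm long, lying along its x axis, origin at the middle of its underside

How it is judged (in metres and radians):
On the way:
1. the tray's ears are down at bed height by the lips while its tail is still more than 25 mm up (x of tray_toe in the frame of feeder between -0.075 and -0.025 m and y of tray_toe in the frame of feeder between -0.008 and 0.008 m and z of tray_toe in the frame of feeder between 0.117 and 0.127 m and z of tray_tail in the frame of feeder between 0.145 and 0.22 m), for 0.1 s.
At the end, for the whole second after the job is handed in: Tray still, upright and level (3 degrees), both ends within 3 mm of bed height, ear front within 10.5 mm of its nominal place (so under both lips, ahead of the plate), toe within 7 mm and tail within 9 mm of the centre line, catch sprung out (within 1.2 mm) above the tab (x of tray_toe in the frame of feeder between -0.0735 and -0.0525 m and y of tray_toe in the frame of feeder between -0.007 and 0.007 m and z of tray_toe in the frame of feeder between 0.117 and 0.123 m and y of tray_tail in the frame of feeder between -0.009 and 0.009 m and z of tray_tail in the frame of feeder between 0.117 and 0.123 m and angle between tray's own z axis and vertical below 0.05 rad and value of joint catch below 0.0012 m and linear speed of tray below 0.01 m/s and angular speed of tray below 0.1 rad/s); the robot touches nothing.
It fails at once if the tray is forced: it presses on the feeder with over 60 N (contact force between tray and feeder above 60 N).
It fails at once if the jar is shifted or knocked over (distance of jar from where it was at the start of the episode above 0.03 m or angle between jar's own z axis and vertical above 0.5 rad).
It fails at once if the dish is shifted or tipped (distance of dish from where it was at the start of the episode above 0.03 m or angle between dish's own z axis and vertical above 0.5 rad).
It fails at once if the brush is shifted (distance of brush from where it was at the start of the episode above 0.03 m).
It also fails if it takes over 53 s, if anything falls off the work surface, if the arm or the gripper's body presses on something with over 40 N, if the wrist force passes 120 N, or if a joint passes its speed limit or range.

## Working session

There is one attempt and no reset: what is moved stays moved. The work goes in short steps, each a Python script; the robot and the scene stay as the last script left them, time stands still between calls to the robot, and variables do not carry over. Pictures are saved under pics/ and viewed, at most 10 in all, crops included, and the job is handed in when it is done.

```bash
ls; mkdir -p pics; python3 - <<'E'
from station import env, monitor, imaging, ticket
import cv2,pickle
o=monitor.get_obs();print(o)
for n in("top","side"):
    c=imaging.camera(n);cv2.imwrite(f"pics/{n}0.png",c["image"]);pickle.dump(c,open(f"{n}0.pkl","wb"));print(n,c["K"],c["rvec"],c["tvec"])
c=imaging.camera("wrist");print(c["K"],c["tool_from_camera"])
E
```

```text
pics
{'t': 0.0, 'joint_positions': array([ 1.06037422e+00,  1.24532643e-01,  1.65167682e+00,  7.23985601e-06,
        1.36752793e+00, -8.25954746e-02]), 'joint_velocities': array([-1.54537020e-04,  2.97696318e-04,  1.69882336e-03,  7.13657638e-04,
        5.27304231e-04,  1.24279545e-05]), 'tau': array([-1.19461110e-03, -4.23626125e+01, -3.65440893e+01, -1.66218351e-04,
        7.07281361e-03, -3.80233914e-06]), 'tool_pos': array([269.39959127, 590.86282431, 230.03355018]), 'eef_rot': array([ 2.12286236e-01,  9.77206940e-01, -1.02453418e-03, -3.16716999e-04]), 'ft_force': array([-0.43495504, -0.41316031,  0.60477101]), 'moment': array([-0.00617078,  0.04053012,  0.02802218]), 'grip_force': 0.0, 'gripper_width': 85.31747662395912}
top [[379.59104298   0.         324.42238532]
 [  0.         379.59104298 197.182876  ]
 [  0.           0.           1.        ]] [ 2.10452449 -2.16394188  0.14833149] [  17.11174212  542.57392286 1143.5199443 ]
side [[431.97600372   0.         321.26170474]
 [  0.         431.97600372 198.65435608]
 [  0.           0.           1.        ]] [ 2.00478692 -1.43713178  0.59646303] [-173.90960725  442.85838969  732.0981866 ]
[[326.13834166   0.         316.50524232]
 [  0.         326.13834166 202.13588383]
 [  0.           0.           1.        ]] [[ 1.31999001e-05 -9.55604103e-01 -2.94653691e-01  7.44749875e+01]
 [ 9.99999661e-01  2.55023956e-04 -7.82281201e-04  2.52447590e-01]
 [ 8.22694876e-04 -2.94653581e-01  9.55603783e-01 -1.42538415e+02]
 [ 0.00000000e+00  0.00000000e+00  0.00000000e+00  1.00000000e+00]]
```

View pics/top0.png

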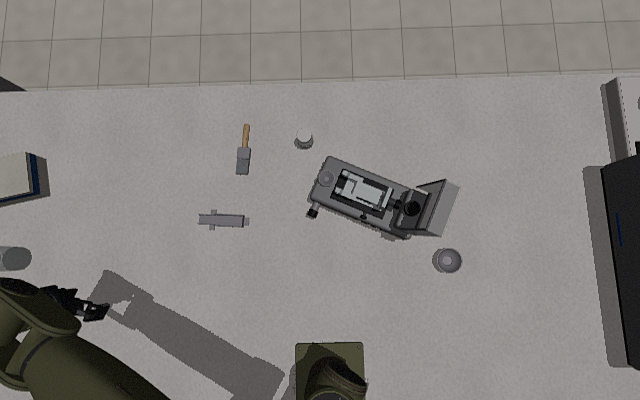

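View pics/side0.png

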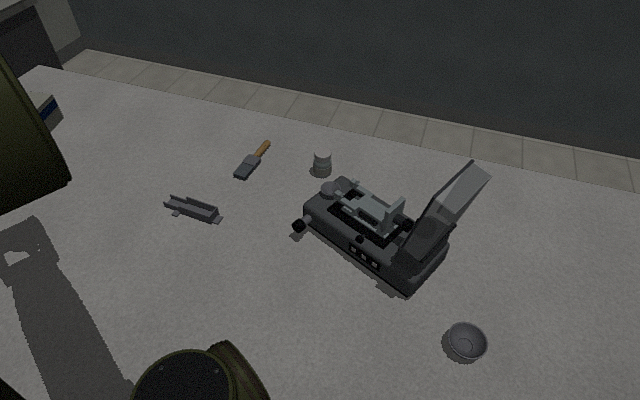

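Top view: tray near px (222,220) with its spout to the left. Feeder outlet is near (335,170) and the hood at (440,205). The jar is at (304,140), the dish at (447,260) and the brush at (244,150). Next I'll move the wrist camera over the tray and feeder for finer views.

```bash
cat > h.py <<'E'
from station import env, monitor, imaging, ticket
import numpy as np, cv2, pickle
from scipy.spatial.transform import Rotation as R
def cam_pose(c,o=None):
    """world->camera R,t"""
    if "rvec" in c: return cv2.Rodrigues(np.array(c["rvec"],float))[0],np.array(c["tvec"],float).ravel()
    T=np.eye(4);T[:3,:3]=R.from_quat(o["eef_rot"]).as_matrix();T[:3,3]=o["tool_pos"]
    I=np.linalg.inv(T@np.array(c["tool_from_camera"]));return I[:3,:3],I[:3,3]
def proj(P,K,Rm,t):
    p=(np.atleast_2d(P)@Rm.T+t)@K.T;return p[:,:2]/p[:,2:]
def unproj(uv,z,K,Rm,t):
    d=Rm.T@np.linalg.inv(K)@np.array([*uv,1.]);c=-Rm.T@t;return c+d*(z-c[2])/d[2]
def shot(name,fn):
    o=monitor.get_obs();c=imaging.camera(name);Rm,t=cam_pose(c,o)
    pickle.dump((c["image"],c["K"],Rm,t),open(fn+".pkl","wb"));cv2.imwrite(f"pics/{fn}.png",c["image"]);return c["image"],c["K"],Rm,t
def pose(yaw,pitch=0,flip=1):
    """tray orientation (yaw, spout-down pitch) -> tool quaternion"""
    return (R.from_euler('z',yaw)*R.from_euler('y',-pitch)*R.from_matrix(np.diag([-flip,flip,-1.]))).as_quat()
E
cat > a.py <<'E'
from h import *
c=pickle.load(open("top0.pkl","rb"));Rm,t=cam_pose(c);K=c["K"]
u=lambda p,z:unproj(p,z,K,Rm,t)
sp,tl=u((199,218),9),u((250,223),4);print("tray",sp,tl)
a=u((310,198),75);b=u((328,157),75);print("feeder front corners",a,b,"plate",u((388,197),150),"jar",u((304,142),40),u((447,260),20))
v=tl-sp;yt=np.arctan2(v[1],v[0]);w=a-b;yf=np.arctan2(w[1],w[0])+np.pi/2;print(yt,yf)
ct=(sp+tl)/2
q=pose(yt)
g=R.from_quat(q).as_matrix()
# camera over tray then the carriage
for n,C,z in(("wt",ct,250),("wf",(a+b)/2+150*np.array([np.cos(yf),np.sin(yf),0]),330)):
    for f in(1,-1):
        q=pose(yt if n=="wt" else yf,0,f);x=R.from_quat(q).as_matrix()[:,0]
        p=C+x*-10;p[2]=z
        print(n,f,p,env.ik(p,q))
E
python3 a.py
```

```text
tray [492.24116238 405.68765312   9.        ] [472.0752573  242.88522067   4.        ]
feeder front corners [536.46915455  45.4055893   75.        ] [662.76290125 -12.78809688  75.        ] plate [ 521.33690827 -179.08548658  150.        ] jar [723.83869183  62.68091168  40.        ] [ 339.18188415 -370.54926312   20.        ]
-1.694035936849054 4.280606303597861
wt 1 [480.92893098 314.36228083 250.        ] [ 4.85516306e-01 -5.32115376e-02  1.80062060e+00 -4.44089210e-16
  1.39418359e+00  6.08755916e-01]
wt -1 [483.38748871 334.21059295 250.        ] [ 5.13591849e-01 -2.37878818e-02  1.77205650e+00 -4.44089210e-16
  1.39332404e+00 -2.50476119e+00]
wf 1 [ 532.65754289 -129.00663936  330.        ] [-3.35575350e-01 -1.45638663e-01  1.75386066e+00 -4.44089210e-16
  1.53337066e+00  9.62073267e-02]
wf -1 [ 541.02735352 -110.84221617  330.        ] None
```

```bash
cat > b.py <<'E'
from h import *
yt=-1.694;yf=4.2806-2*np.pi
for n,C,z,y,k in(("wt",[482,324],180,yt,30),("wf",[544,-115],300,yf,20)):
    q=pose(y);x=R.from_quat(q).as_matrix()[:,0]
    p=np.array([*C,0])+k*x;p[2]=z
    env.move_ptp(p,q);env.pause(.2);shot("wrist",n);o=monitor.get_obs();print(n,o["t"],p,o["tool_pos"],o["joint_positions"])
E
python3 b.py
```

```text
wt 1.6333 [485.68676666 353.77260069 180.        ] [485.24857392 354.63108779 180.16402145] [5.41785084e-01 5.40485558e-02 1.81253905e+00 6.78973014e-05
 1.27474071e+00 6.63281366e-01]
wf 3.6 [552.36992513 -96.83562956 300.        ] [552.44461362 -96.11786527 299.71255065] [-2.68037801e-01 -1.07237211e-01  1.76878470e+00  8.60110362e-05
  1.48055083e+00  1.62549888e-01]
```

View pics/wt.png

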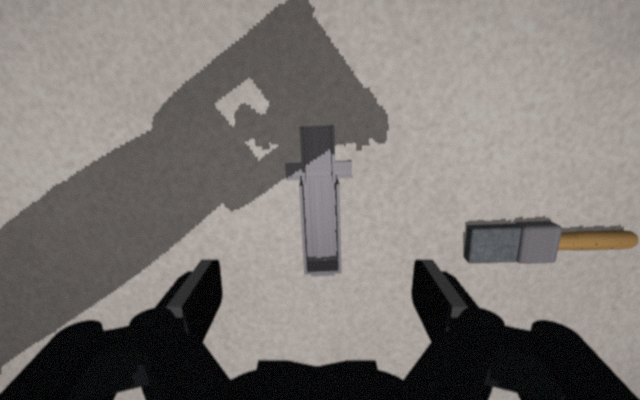

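View pics/wf.png

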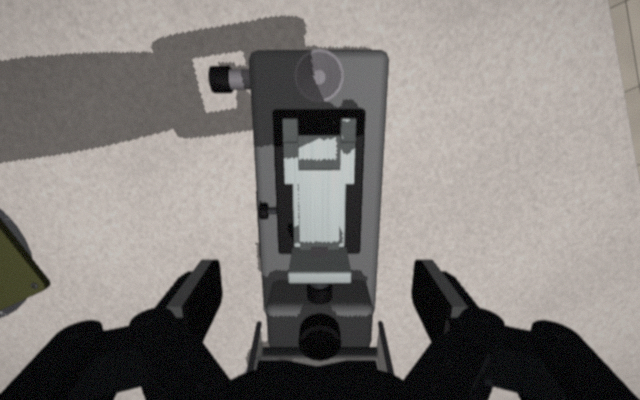

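Wrist views: the tray lies along image column 320, with the spout tip at row 126, ears at rows 161–177 and tail at about row 273. The carriage is clear, with lips at about (290,130) and (348,130) and the plate top at rows 272–283. I'll zoom in for exact pixels.

```bash
python3 - <<'E'
from h import *
a=cv2.imread("pics/wt.png");b=cv2.imread("pics/wf.png")
def crop(im,x0,x1,y0,y1,s):
    r=cv2.resize(im[y0:y1,x0:x1],None,fx=s,fy=s,interpolation=cv2.INTER_CUBIC)
    r=cv2.convertScaleAbs(r,alpha=1.3)
    for v in range(-(-x0//10)*10,x1,10):
        X=int((v-x0)*s);L=12 if v%50==0 else 6;cv2.line(r,(X,0),(X,L),(0,0,255),1);cv2.line(r,(X,r.shape[0]-L),(X,r.shape[0]),(0,0,255),1)
    for v in range(-(-y0//10)*10,y1,10):
        Y=int((v-y0)*s);L=12 if v%50==0 else 6;cv2.line(r,(0,Y),(L,Y),(0,0,255),1);cv2.line(r,(r.shape[1]-L,Y),(r.shape[1],Y),(0,0,255),1)
    return r
cv2.imwrite("pics/z.png",np.hstack([crop(a,275,365,118,288,3.5),crop(b,265,375,110,290,3.305)[:595]]))
E
```

```text
(no output)
```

View pics/z.png

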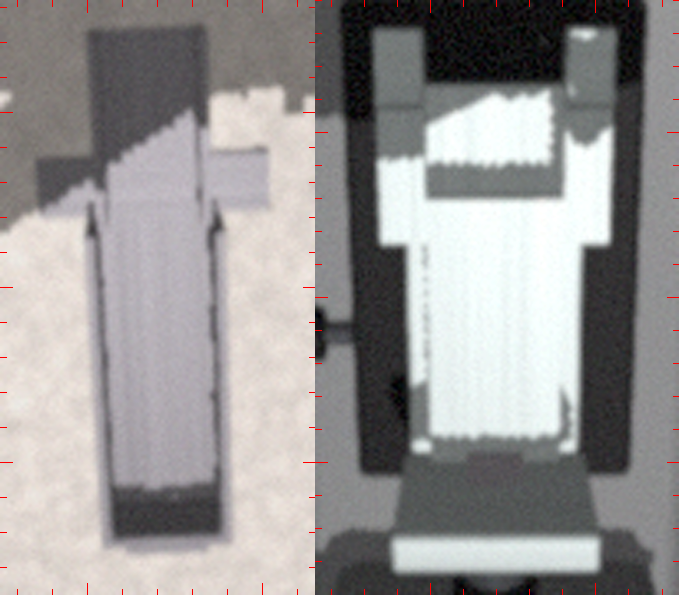

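```bash
cat > fit.py <<'E'
from h import *
from scipy.optimize import least_squares
def fit(fn,P,uv,x0):
    im,K,Rm,t=pickle.load(open(fn+".pkl","rb"));P=np.array(P,float);uv=np.array(uv)
    def W(s): return R.from_euler('z',s[2]).apply(P)+[s[0],s[1],0]
    r=least_squares(lambda s:(proj(W(s),K,Rm,t)-uv).ravel(),x0,x_scale=[1,1,.01],loss='soft_l1')
    print(fn,r.x.round(4).tolist());print((proj(W(r.x),K,Rm,t)-uv).round(1).tolist());return r.x
tray=fit("wt",[[-63,33,4],[-46,33,4],[-63,-33,4],[-46,-33,4],[-98,-16,18],[-98,16,18],[47,-19,28],[47,19,28]],
 [[351.6,160.9],[352.1,177.4],[285.6,162.9],[285.9,178.6],[300.1,126],[333.9,125.7],[304.4,274],[340.7,272.6]],[482,324,-1.69])
car=fit("wf",[[65,-30,170],[65,30,170],[77,-30,170],[77,30,170],[-22,-21,120],[-22,21,120],[-58,-34,129.5],[-58,34,129.5]],
 [[288.6,272.5],[351.2,272.5],[288.6,283.4],[351.5,283.1],[298.9,169.9],[340.6,169.9],[283.2,141.8],[355.2,141.8]],[544,-115,-2.0026])
np.save("fit.npy",[tray,car])
# feeder housing top rim, x -140 & y +-75 as check
im,K,Rm,t=pickle.load(open("wf.pkl","rb"));c=car
print(unproj((320,51.5),75,K,Rm,t), "-> carriage x",R.from_euler('z',-c[2]).apply(unproj((320,51.5),75,K,Rm,t)-[c[0],c[1],0]))
E
python3 fit.py
```

```text
wt [484.8125, 310.1976, -1.6566]
[[0.4, -0.6], [-0.1, -0.2], [-0.6, -0.2], [0.2, 0.9], [-0.3, 0.8], [0.9, -0.2], [-0.8, -0.2], [0.3, 0.0]]
wf [550.5031, -109.1003, -1.9972]
[[-0.6, 0.3], [0.9, 0.0], [-0.3, 0.7], [0.2, 0.7], [-0.4, 0.5], [-0.3, 0.4], [0.2, -6.8], [0.3, -7.1]]
[608.37657832  15.44137072  75.        ] -> carriage x [-137.32654518    1.18022946   75.        ]
```

The lip line turned out to be the flare tip (x −50, z +14), so I'll correct that in the fit and then grasp.

```bash
sed -i 's/\[-58,-34,129.5\],\[-58,34,129.5\]/[-50,-34,134],[-50,34,134]/' fit.py; python3 fit.py; cat > grasp.py <<'E'
from h import *
tray,car=np.load("fit.npy")
q=pose(tray[2]);Rt=R.from_euler('z',tray[2])
p=Rt.apply([10,0,0])+[tray[0],tray[1],3.5]
env.move_ptp(p+[0,0,60],q);env.pause(.2)
o=monitor.get_obs();print(o["tool_pos"]-p-[0,0,60])
print(env.line_to(p,vel=80,f_stop=10));o=monitor.get_obs();print(o["tool_pos"]-p,o["ft_force"])
env.command_gripper(30,100);o=monitor.get_obs();print(o["gripper_width"],o["grip_force"],o["tool_pos"]-p)
f0=o["ft_force"]
env.line_to(p+[0,0,70],vel=120);env.pause(.3);o=monitor.get_obs();print(o["t"],o["gripper_width"],o["tool_pos"]-p,o["ft_force"],f0)
shot("wrist","held")
E
python3 grasp.py
```

```text
wt [484.8125, 310.1976, -1.6566]
[[0.4, -0.6], [-0.1, -0.2], [-0.6, -0.2], [0.2, 0.9], [-0.3, 0.8], [0.9, -0.2], [-0.8, -0.2], [0.3, 0.0]]
wf [550.8296, -108.3718, -1.9973]
[[-0.7, -0.5], [0.9, -0.7], [-0.3, -0.1], [0.3, 0.0], [-0.4, -0.2], [-0.3, -0.4], [0.0, 1.4], [0.6, 1.2]]
[608.37657832  15.44137072  75.        ] -> carriage x [-136.52833068    1.17162959   75.        ]
[ 0.83705898 -0.4342305   0.66653804]
False
[0.3898023  0.21908948 0.36865432] [ 0.10155584  0.00059678 -0.14507487]
36.07253860730082 102.53310441970825 [0.73232377 0.33672431 0.90351148]
7.95 36.38345975801784 [-0.46551812 -0.25011697 69.10204415] [ 0.21230951 -0.52315006 -3.04572691] [0.00811757 0.12921992 3.37683136]
```

View pics/held.png

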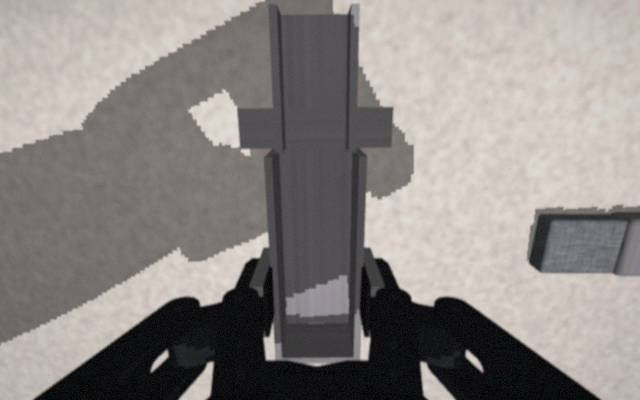

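Held view: the ears sit at (238–392, rows 108–148), the spout tip at row 5 and the end wall at rows 323–357. The tray looks straight in the fingers. I'll fit the in-hand pose.

```bash
cat > hand.py <<'E'
from h import *
from scipy.optimize import least_squares
c=imaging.camera("wrist");T=np.linalg.inv(np.array(c["tool_from_camera"]));K=c["K"]
P=np.array([[-98,-16,18],[-98,16,18],[-63,-33,4],[-46,-33,4],[-63,33,4],[-46,33,4],[44,-16,28],[44,16,28],[44,-16,4],[44,16,4],[-46,-19,28],[-46,19,28]],float)
uv=np.array([[270,6],[359,5],[240,108],[238,148],[391.5,107.5],[392.5,148],[281,357],[353,357],[285,324],[350,321],[265,152],[366.5,152]])
D=R.from_matrix(np.diag([-1.,1,-1]))
def W(s): return (D*R.from_euler('zyx',s[3:])).apply(P)+s[:3]   # tool coords
res=lambda s:(proj(W(s),K,T[:3,:3],T[:3,3])-uv).ravel()
r=least_squares(res,[10,0,5,0,0,0],x_scale=[1,1,1,.01,.01,.01],loss='soft_l1')
print(r.x.round(4).tolist());print(res(r.x).reshape(-1,2).round(1).tolist())
r=least_squares(lambda s:res([s[0],s[1],s[2],s[3],0,0]),[10,0,5,0],x_scale=[1,1,1,.01],loss='soft_l1')
print("flat",r.x.round(4).tolist());print(r.fun.reshape(-1,2).round(1).tolist())
E
python3 hand.py
```

```text
[9.5622, 0.6139, 5.2616, 0.0066, -0.044, 0.0029]
[[0.6, 0.0], [-0.2, 0.3], [-0.8, -0.3], [3.7, -0.5], [0.6, -0.8], [-2.4, -1.5], [-0.0, 0.1], [0.2, -0.2], [1.0, -0.1], [-1.8, 2.6], [-0.2, 1.0], [-0.0, 0.4]]
flat [9.4442, 0.5349, 5.318, 0.0059]
[[-0.8, -0.8], [1.3, -0.4], [-2.4, 0.3], [2.6, 0.6], [1.9, -0.1], [-1.6, -0.3], [0.5, -0.6], [-0.5, -1.0], [1.1, -2.0], [-2.4, 0.7], [-0.8, 5.3], [0.7, 4.7]]
```

```bash
cat > tp.py <<'E'
from h import *
import json
tray,car=np.load("fit.npy")
S=json.load(open("S.json"))  # hand: x,y,z (tool), yaw, pitch ; cx: carriage x correction
def tcp(xt,zt,th,yo=0):
    """toe at carriage x=xt, height zt above bed, spout-down pitch th (deg) -> tool pose"""
    Rw=R.from_euler('z',car[2])*R.from_euler('y',-np.radians(th))
    pt=R.from_euler('z',car[2]).apply([xt+S["cx"],yo,0])+[car[0],car[1],120+zt]
    org=pt-Rw.apply([-63,0,0])
    Rh=R.from_matrix(np.diag([-1.,1,-1]))*R.from_euler('zyx',[S["yaw"],S["pitch"],0])
    Rt=Rw*Rh.inv();return org-Rt.apply(S["s"]),Rt.as_quat()
def toe(o):
    """present toe x, y, z in carriage and pitch from readback"""
    Rt=R.from_quat(o["eef_rot"]);Rh=R.from_matrix(np.diag([-1.,1,-1]))*R.from_euler('zyx',[S["yaw"],S["pitch"],0])
    Rw=Rt*Rh;p=Rt.apply(S["s"])+o["tool_pos"]+Rw.apply([-63,0,0])
    l=R.from_euler('z',-car[2]).apply(p-[car[0],car[1],120]);l[0]-=S["cx"]
    return np.append(l,np.degrees(np.arcsin(Rw.as_matrix()[2,0]))).round(2)
def rep(m=""):
    o=monitor.get_obs();print(m,"t%.1f"%o["t"],toe(o),"F",o["ft_force"].round(1),"M",o["moment"].round(2),"w%.1f"%o["gripper_width"]);return o
E
echo '{"s":[9.5,0.55,4.85],"yaw":0.006,"pitch":-0.044,"cx":0}' > S.json
cat > app.py <<'E'
from tp import *
env.command_gripper(30,120)
o=monitor.get_obs();p=o["tool_pos"].copy();p[2]=190;env.line_to(p,vel=250)
env.move_ptp(*tcp(-40,60,30));rep("above")
env.line_to(*tcp(-43,12,30),vel=100);env.pause(.4);rep("hover")
print(env.line_to(*tcp(-43,-6,30),vel=12,f_stop=4));rep("touch");shot("side","s1")
env.pause(.2);rep()
E
python3 app.py
```

```text
above t10.4 [-40.88  -0.38  59.82  29.96] F [-0.2 -0.4 -3.2] M [ 0.41 -0.16  0.02] w35.6
hover t11.5 [-43.02   0.25  12.47  29.98] F [ 0.2  0.9 -3.1] M [ 0.33 -0.18  0.01] w35.5
True
touch t12.7 [-42.66  -0.05  -3.31  30.06] F [-0.3 -0.1  3.7] M [ 0.14 -0.14  0.03] w35.9
 t12.9 [-42.59  -0.06  -3.46  30.06] F [ 0.6 -1.1  6.7] M [ 0.05 -0.22  0.  ] w35.6
```

```bash
echo '{"s":[9.45,0.55,4.4],"yaw":0.006,"pitch":0.0,"cx":0}' > S.json
cat > fw.py <<'E'
from tp import *
rep("now")
env.line_to(*tcp(-43,1.2,30),vel=30);env.pause(.2);rep("lift")
env.line_to(*tcp(-54,1.0,30),vel=40,f_stop=10);env.pause(.2);rep("fwd")
print(env.line_to(*tcp(-66,1.0,30),vel=8,f_stop=5));rep("stop");env.pause(.2);rep()
E
python3 fw.py
```

```text
now t12.9 [-44.09  -0.06  -0.61  27.54] F [ 0.6 -1.1  6.7] M [ 0.05 -0.22  0.  ] w35.6
lift t13.5 [-42.81  -0.52   0.47  30.01] F [ 0.6  0.6 -3. ] M [ 0.33 -0.15  0.01] w35.7
fwd t14.1 [-53.96   0.     1.02  30.  ] F [ 0.6  0.4 -2.6] M [ 0.32 -0.15  0.03] w35.8
True
stop t15.0 [-59.17  -0.47  -0.26  30.19] F [ 1.7 -1.1  2. ] M [-0.11 -0.33  0.07] w35.3
 t15.2 [-59.09  -0.52  -0.41  30.18] F [ 0.9 -1.9  3.5] M [-0.2  -0.46  0.03] w35.8
```

```bash
cat > sw.py <<'E'
from tp import *
for th,x in((30,-57.8),(25,-59),(20,-60.2),(15,-61.3),(12,-61.8),(9.5,-62.2)):
    b=env.line_to(*tcp(x,0.9,th),vel=15,f_stop=15);env.pause(.15);rep((th,x,b))
    if b: break
shot("wrist","w2")
E
python3 sw.py
```

```text
(30, -57.8, False) t15.7 [-57.76  -0.67   0.14  30.01] F [-0.3 -1.5 -1.8] M [ 0.41 -0.12  0.  ] w35.5
(25, -59, False) t16.4 [-59.1   -0.13   0.71  25.01] F [ 0.1 -0.7 -3.4] M [ 0.26 -0.14  0.05] w35.9
(20, -60.2, False) t17.1 [-6.018e+01 -6.000e-02  7.900e-01  2.003e+01] F [-0.4 -1.1 -3.6] M [ 0.03 -0.05 -0.02] w35.7
(15, -61.3, False) t17.8 [-6.133e+01 -3.000e-02  8.500e-01  1.503e+01] F [ 0.1 -1.3 -3.8] M [-0.06  0.01  0.01] w35.5
(12, -61.8, False) t18.3 [-6.187e+01  2.000e-02  9.300e-01  1.203e+01] F [-0.  -1.2 -4. ] M [-0.03  0.01  0.05] w35.6
(9.5, -62.2, False) t18.8 [-62.3    0.08   1.01   9.51] F [-0.5 -0.4 -3. ] M [-0.08 -0.   -0.05] w35.8
```

```bash
cat > feel.py <<'E'
from tp import *
b=env.line_to(*tcp(-68,1.0,9.5),vel=6,f_stop=5);rep(("stop",b))
env.line_to(*tcp(-62.5,0.8,9.5),vel=20);env.pause(.15);rep()
E
python3 feel.py
```

```text
('stop', True) t19.3 [-62.78  -0.62  -0.14   9.68] F [ 0.5 -1.4 -1. ] M [-0.2  -0.34 -0.08] w35.9
 t19.8 [-62.52  -0.39   0.32   9.5 ] F [ 0.8 -0.6 -2.7] M [ 0.07 -0.01 -0.06] w35.6
```

```bash
cat > feel.py <<'E'
from tp import *
for k in range(2):
    b=env.line_to(*tcp(-68,1.2,9.5),vel=4,f_stop=6);rep(("stop",b));env.pause(.3);rep("hold")
    env.line_to(*tcp(-61.8,1.0,9.5),vel=20);env.pause(.2);rep("back")
E
python3 feel.py
```

```text
('stop', True) t20.4 [-62.78  -0.6   -0.18   9.7 ] F [ 1.2 -2.   0.5] M [-0.16 -0.39 -0.12] w36.0
hold t20.7 [-62.69  -0.61  -0.42   9.7 ] F [ 1.9 -2.2  3. ] M [-0.03 -0.57 -0.12] w35.7
back t21.2 [-61.71  -0.74   0.2    9.52] F [-0.8  0.1 -2. ] M [ 0.07 -0.03  0.06] w35.8
('stop', True) t22.0 [-62.81  -0.68  -0.11   9.71] F [ 0.6 -1.5 -0.7] M [-0.17 -0.3  -0.11] w35.9
hold t22.3 [-62.69  -0.69  -0.39   9.71] F [ 2.  -0.5  1.3] M [-0.02 -0.57 -0.1 ] w35.7
back t22.8 [-61.72  -0.69   0.25   9.52] F [-0.2 -0.2 -2.8] M [ 0.07 -0.11 -0.02] w35.8
```

```bash
cat > sw2.py <<'E'
from tp import *
for th,z in((7,.8),(5,.6),(3,.4),(1.5,.2),(0,0),(-1,0)):
    b=env.line_to(*tcp(-61.8,z,th),vel=12,f_stop=25);env.pause(.15);rep((th,b))
    if b: break
shot("wrist","w3")
E
python3 sw2.py
```

```text
(7, False) t23.4 [-6.177e+01  6.000e-02  8.700e-01  7.000e+00] F [ 0.6 -0.6 -3.2] M [ 0.02  0.   -0.01] w35.6
(5, False) t23.9 [-62.05   0.34   1.01   4.98] F [1.1 2.  0.4] M [ 0.24 -0.22 -0.  ] w35.7
(3, False) t24.4 [-6.186e+01 -3.000e-02  9.000e-02  2.990e+00] F [ 2.8  2.4 -1.3] M [ 0.31 -0.48  0.04] w35.7
(1.5, False) t24.9 [-61.8   -0.28  -0.15   1.49] F [ 2.1  2.4 -3. ] M [ 0.68 -0.45  0.04] w35.7
(0, False) t25.4 [-6.104e+01  7.000e-02 -2.000e-02  9.000e-02] F [-1.1 -0.9  0.3] M [-0.25  0.08 -0.03] w35.6
(-1, False) t25.8 [-61.35   0.18   1.52  -0.93] F [-4.2  1.5  7.1] M [-0.35  0.91 -0.18] w35.8
```

View pics/w3.png

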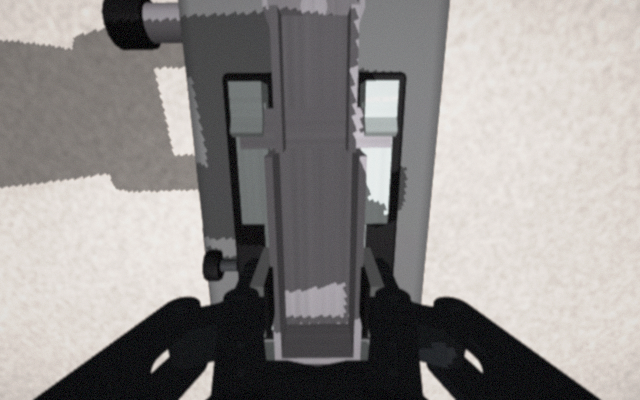

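```bash
cat > rel.py <<'E'
from tp import *
env.line_to(*tcp(-61.8,0.2,0),vel=15);env.pause(.2);rep("level")
env.command_gripper(70,60);env.pause(.2);o=rep("open")
p=o["tool_pos"].copy();p[2]=230;env.line_to(p,vel=150)
q=pose(car[2]);w=R.from_euler('z',car[2]).apply([43,0,0])+[car[0],car[1],0]
env.command_gripper(0,60)
w[2]=165;env.line_to(w,q,vel=120);env.pause(.2);rep("over tail")
w[2]=140;b=env.line_to(w,vel=15,f_stop=14);o=rep(("press",b));print(o["tool_pos"]);env.pause(.2);o=rep();print(o["tool_pos"])
w[2]=200;env.line_to(w,vel=120)
w=R.from_euler('z',car[2]).apply([-20,0,0])+[car[0],car[1],300];env.line_to(w,vel=200);env.pause(.2);rep("look");a=shot("wrist","w4")
cv2.imwrite("pics/z4.png",cv2.resize(a[0][60:310,230:410],None,fx=2.4,fy=2.4,interpolation=cv2.INTER_CUBIC))
E
python3 rel.py
```

```text
level t26.3 [-6.191e+01 -6.000e-02  1.700e-01 -2.000e-02] F [-0.3  1.6  0.5] M [0.12 0.01 0.13] w35.6
open t26.9 [-61.8   0.    0.2  -0. ] F [-0.1 -0.1 -0.4] M [0.04 0.01 0.04] w69.7
over tail t29.4 [-2.978e+01  7.900e-01  4.175e+01 -1.000e-02] F [0.8 0.7 0.1] M [0.02 0.03 0.01] w0.2
('press', True) t30.6 [-2.944e+01  1.900e-01  2.355e+01  1.000e-02] F [-1.9 -0.2  4.6] M [0.09 0.26 0.01] w-0.1
[ 533.05974622 -147.54117422  147.96288426]
 t30.8 [-2.945e+01  1.800e-01  2.351e+01  1.000e-02] F [-1.5  1.   3.8] M [ 0.08  0.27 -0.01] w-0.3
[ 533.05566651 -147.52835144  147.92833788]
look t32.3 [-9.1740e+01 -4.0000e-01  1.7361e+02  5.0000e-02] F [-0.1 -0.7  0.6] M [-0.   -0.02  0.02] w0.1
```

View pics/z4.png

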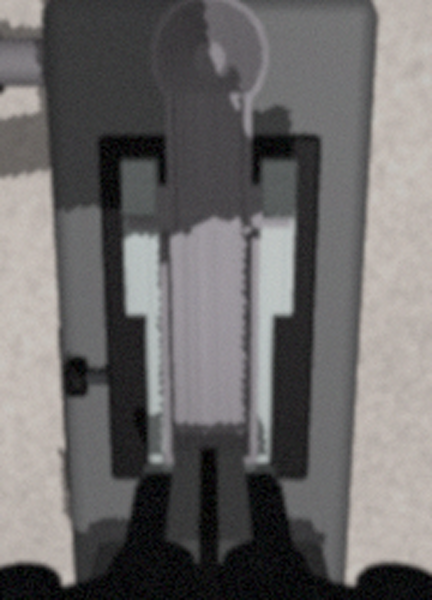

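The press bottomed out at z = 147.96, which is 28.0 mm above the bed, so the tail is down at bed height. I'll check the catch once more with the fingers clear.

```bash
cat > look.py <<'E'
from tp import *
w=R.from_euler('z',car[2]).apply([-75,0,0])+[car[0],car[1],270]
env.move_ptp(w,pose(car[2],np.radians(20)));env.command_gripper(85);env.pause(.2);rep("look")
a=shot("wrist","w5");b=shot("side","s5")
Rz=R.from_euler('z',car[2]);pt=proj(Rz.apply([[65,0,10]])+[car[0],car[1],120],*a[1:])[0];print(pt)
u,v=np.clip(pt.astype(int),[60,60],[580,340])
c1=cv2.resize(a[0][v-60:v+60,u-50:u+50],None,fx=4,fy=4,interpolation=cv2.INTER_CUBIC)
c2=cv2.resize(b[0][160:280,310:410],None,fx=4,fy=4,interpolation=cv2.INTER_CUBIC)
cv2.imwrite("pics/z5.png",cv2.convertScaleAbs(np.hstack([c1,c2]),alpha=1.6))
E
python3 look.py
```

```text
look t33.7 [-1.4164e+02  1.4000e-01  1.2104e+02  2.0000e+01] F [0.3 0.9 0.3] M [ 0.13 -0.11  0.05] w84.7
[315.87036116 254.63407621]
```

View pics/z5.png

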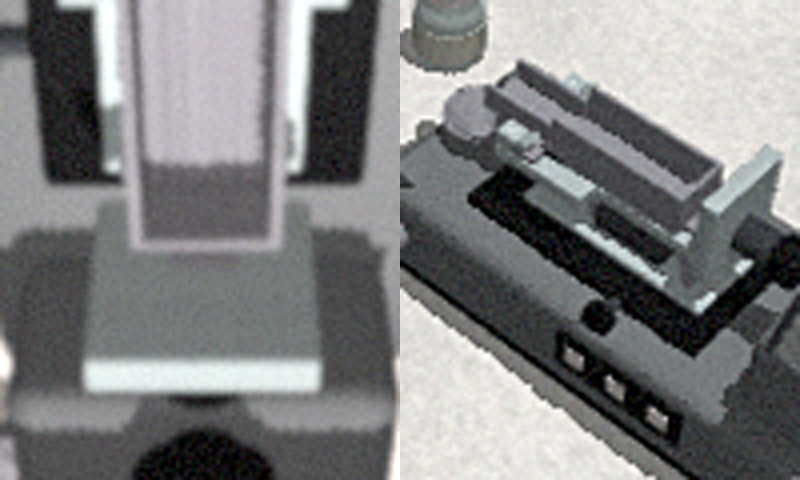

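```bash
cat > chk.py <<'E'
from tp import *
Rz=R.from_euler('z',car[2]);pt=proj(Rz.apply([[65,0,10]])+[car[0],car[1],120],*pickle.load(open("w5.pkl","rb"))[1:])[0].astype(int)
for fn,off in(("w5",pt-[50,60]),("s5",np.array([310,160]))):
    im,K,Rm,t=pickle.load(open(fn+".pkl","rb"))
    f=lambda P:((proj(Rz.apply(np.array(P,float))+[car[0],car[1],120],K,Rm,t)-off)*4+([400,0] if fn=="s5" else [0,0])).round(0).tolist()
    print(fn,"plate top",f([[65,-30,50],[65,30,50],[77,-30,50],[77,30,50]]))
    for th in(0,5,9):
        T=R.from_euler('y',-np.radians(th));P=T.apply([[47+63,-19,28],[47+63,19,28],[-98+63,-16,18],[-98+63,16,18],[47+63,-19,0]])+[-62.2,0,0]
        print(th,f(P))
E
python3 chk.py
```

```text
w5 plate top [[82.0, 361.0], [325.0, 361.0], [85.0, 392.0], [322.0, 391.0]]
0 [[128.0, 247.0], [279.0, 247.0], [119.0, -319.0], [286.0, -319.0], [133.0, 171.0]]
5 [[126.0, 267.0], [281.0, 267.0], [120.0, -332.0], [285.0, -332.0], [131.0, 195.0]]
9 [[124.0, 282.0], [283.0, 282.0], [120.0, -342.0], [285.0, -342.0], [130.0, 213.0]]
s5 plate top [[698.0, 200.0], [765.0, 140.0], [716.0, 211.0], [783.0, 151.0]]
0 [[680.0, 200.0], [722.0, 163.0], [483.0, 82.0], [519.0, 55.0], [674.0, 234.0]]
5 [[678.0, 185.0], [720.0, 148.0], [481.0, 84.0], [517.0, 57.0], [675.0, 222.0]]
9 [[675.0, 173.0], [717.0, 136.0], [480.0, 87.0], [516.0, 60.0], [675.0, 212.0]]
```

Observed end-wall corners: wrist crop (130,248) and (283,245), side crop (722,163). These match the level, home prediction at 0°, not the 5° or 9° ones. Handing in.

```bash
python3 -c "
from station import ticket;print(ticket.close_job())"
```

```text
the job is handed in; nothing more can be done
None
```

The tray is back on the feeder, level with its ears under both lips and let go; I never saw the catch itself, but the tail is down at bed height, so it should have sprung over the tab, and the job is handed in at about 34 s with no verdict returned.

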